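# Weigh a sample bottle on a notched-beam balance

### The job

Weigh the small brown bottle on the bench balance: set it down gently, upright, on the round pan, then slide the poise (the dark sliding weight with the upright tab) notch by notch along the beam until the pointer comes to rest between the two long middle lines of the scale. Nudge the tab lightly with a finger of the open gripper rather than clamping it, and do not lean on the beam or pan; leave the balance swinging free.

Things in the scene. Friction and masses are not known exactly. Their poses are not given: they have to be found in the camera images.
- bottle_center (a point): Centre (half-way up, 33 mm above its underside) of the brown screw-capped reagent bottle standing by itself on the open worktop to the left of the balance. Body 36 mm in diameter, 66 mm high overall, z along its height; its mass differs each time (about 110 to 200 g).
- pan_center (a point): Centre of the top face of the balance's round steel pan, on which the bottle is to stand: 90 mm across, rim 3 mm high. It stands 93 mm above the worktop with the beam level, sinks or rises up to 8 mm as the beam tips, and always stays level. Where the load stands on it does not affect the reading. The bottle's weight takes the pan down to its stop until the poise is moved.
- poise_tab (a point): Centre of the poise's upright tab: 14 mm long along the beam, 22 wide, 34 high (17 up and down from here, axes tilt with the beam), above a block 26 mm long, 30 wide, 40 high on the beam. Free space 60 mm round it. A push of 2 to 4 N along the beam takes it over one tooth; it then springs into the middle of the next notch. Pushing dips the beam: read the pointer only with the poise untouched.
- beam (a joint): Tilt of the beam, rad: 0 level (pointer at mid scale); positive = pointer end up, pan down (slide the poise away from the pan); negative = the reverse; stops at -0.12 and +0.12. Each notch of poise travel changes the resting tilt by 0.041 rad between the stops. Settles in about 1 s. Pointer tip 213 mm from the pivot; the two long scale lines stand at -0.028 and +0.028 rad.
- poise (a joint): Position of the poise along the beam, m: 0 in the notch nearest the pan, growing away from the pan; notches every 0.008 m, the last at 0.112. It starts between 0 and 0.024. The notch that balances the bottle always lies between 0.05 and 0.11.
- balance: The bench balance, fixed to the worktop: grey base 110 x 370 mm, origin under its centre on the worktop. Its y axis points along the beam from pointer to pan, z up; pivot at y = +50 mm, 78 mm up (36 mm below the tab's centre); pan at y = +115 mm; poise tab at y = +15 mm when joint poise is 0, moving to -y as it grows; white scale plate (125 mm high) at y = -163 mm.
Mind the look-alikes: they are no part of the job. Several things look just like the part that bears bottle_center: the one meant starts nearest to the robot's base.

How it is judged:
By the outcome, as a careful person would: the job done as asked, in the order asked, and still so for the second after the job is handed in, with the robot touching nothing.
It also fails if it takes over 67 s, if anything falls off the work surface, if the arm or the gripper's body presses on something with over 40 N, if the wrist force passes 120 N, or if a joint passes its speed limit or range.

### The arm

A 7-joint arm with a two-finger parallel gripper is mounted at the origin on a cart in front of the work surface, level with it; the furniture and walls round the work are solid. World frame = base frame: x ahead of the robot, y to its left, z up, the work surface at z = 0. Lengths are in m, angles in rad, forces in N, time in s.
With the tool pointing down it reaches from about 0.425 to 0.875 m from the base axis. Payload 4.7 kg.
Tool frame: the origin (TCP) lies between the finger pads; the fingertips stand 14 mm ahead of it and the grasp point (between the pads) lies 5 mm behind it; z points along the fingers, y is the line along which they close (so a half turn about z gives the same grasp; the last joint's range is limited). The gripper opens to 87 mm and grips with 3 to 60 N. Pads are 19 mm wide; open, the fingers measure 117 mm over their backs; the gripper's body (75 mm by 190 mm) begins 51 mm behind the grasp point.
Start: joints at [-1.298, 0.321, -0.07, 1.45, 0.023, 1.371, -0.057], TCP at [0.166, 0.628, 0.237] pointing down, gripper open.
Joint ranges: [-2.86, 2.86], [-0.3, 2.09], [-1.38, 1.24], [0.06, 2.45], [-1.56, 4.7], [0.09, 2.05], [-2.69, 2.69]. Speed limits (rad/s): [2.57, 2.57, 3.14, 3.14, 3.14, 3.14, 3.14].

### API

Orientations are given as a rotation vector (axis times angle).
In Python, from bench import ctrl gives the robot as it stands.
- The arm moves only by the tool step_arm, never from a script. Its argument "commands" is a list of rows, each an object with "travel": the shift along the tool's x, y, z in m, a list of three; "turn": the turn, a rotation vector about the tool's x, y, z in degrees, a list of three. A call has 1 to 5 rows; each row is the pose to reach, as a shift and turn from the pose commanded when the call began, along the tool's axes at that moment; what a row does not reach only later rows make up. A row lasts 1/10 s, in which the tool goes at most 50 mm and 8.59 degrees, less where a joint would pass 70% of its speed; a pose out of reach is approached as far as the arm can. A call with a gripper value outside its range is refused whole. "gripper" is the opening, from 0 (shut) to 1 (fully open), set as the call begins (left out, the last holds). The fingers move at their own pace and stop on an object; "force" is the grip in N (left out, the last holds). Time passes only in rows, so rows that repeat a pose let the fingers close. It gives the time, the measured TCP pose, the force, the opening and the grip force at its end, in the units of the state.
- ctrl.get_state(): the state, without advancing time (a new reading comes with each control period).
- ctrl.get_image(name): name is "scene" or "top"; returns the picture (420x560x3 uint8, red, green, blue); there is no depth.
- ctrl.camera_model(name): a dict with "fx", "fy", "cx", "cy" (pixels), "k1" (the pictures are not rectified: a ray, as slopes to the right and down, at radius r is drawn at 1 + k1 r^2 times it, then the intrinsics apply), "R" (3x3) and "t" (3): a world point X has camera coordinates R X + t. Camera axes: x right, y down, z forward; pixel columns grow to the right and rows downward; lengths in m; the calibration is good to about 2 mm. A picture is of the moment at which its call begins. camera_model takes no time and is no camera call.
- ctrl.close_job(): hands the job in; it is judged then, once.
The state is a dict: "time": time; "joint_positions": joint angles; "qd": joint speeds; "joint_torque": joint torques, N m; "position": TCP position; "tool_rot": TCP orientation; "ft_force": force on the tool from outside, world axes, zero at the start; "torque": the same for the moment, N m; "grip_width": opening from 0.0 (shut) to 1.0 (fully open); "grip_force": force on a finger pad.
Only numpy, scipy, OpenCV 4.12 (cv2) and the standard library are available. Lean on these libraries where they do the work, as an engineer would, in place of code of your own. Each camera call takes 0.05 s, during which the arm holds its last target. There are 200 camera calls.

## Working session

There is one attempt and no reset: what is moved stays moved. The work goes in short steps, Python scripts to look and compute and a tool call to move; the robot and the scene stay as the last step left them, time stands still between calls to the robot, and variables do not carry over. Pictures are saved under pics/ and viewed, at most 10 in all, crops included, and the job is handed in when it is done.

Besides the shell and the picture viewer there is one more tool, called as name(argument=value, ...), one argument or row to a line, values as JSON. step_arm: Moves the arm, as the interface text tells. Its arguments: {"type":"object","properties":{"commands":{"type":"array"},"gripper":{"type":"number"},"force":{"type":"number"}},"required":["commands"]}

```bash
mkdir -p pics; python3 - <<'E'
from bench import ctrl
import cv2
for n in("scene","top"):
    im=ctrl.get_image(n); cv2.imwrite(f"pics/{n}0.png",cv2.resize(im[:,:,::-1],(784,588),interpolation=cv2.INTER_CUBIC))
    print(n,ctrl.camera_model(n))
print(ctrl.get_state())
E
```

```text
scene {'fx': 530.781968043706, 'fy': 530.781968043706, 'cx': 272.91220304639086, 'cy': 214.3936258795467, 'k1': 0.011796387381455033, 'R': array([[ 0.76867446, -0.63944752,  0.01569886],
       [-0.4888622 , -0.60313079, -0.63027533],
       [ 0.41249646,  0.47680197, -0.77621295]]), 't': array([-0.2273212 ,  0.47008843,  0.89476127])}
top {'fx': 381.72378403264446, 'fy': 381.72378403264446, 'cx': 280.06050974906805, 'cy': 205.14605232856894, 'k1': 0.02147623086891441, 'R': array([[-0.01740504, -0.99981302, -0.0084251 ],
       [-0.98363876,  0.01863341, -0.17918588],
       [ 0.17930936,  0.00516852, -0.98377916]]), 't': array([0.29397168, 0.49141974, 1.06176607])}
{'time': 0.1, 'joint_positions': array([-1.29789755,  0.32171952, -0.07008159,  1.45155451,  0.02260003,
        1.37078419, -0.05689701]), 'qd': array([-0.00145012, -0.003084  ,  0.00131773, -0.00210142,  0.0010006 ,
        0.0019413 , -0.00100449]), 'joint_torque': array([-4.68787839e-04, -4.92573380e+01, -4.06187866e-01, -3.13402712e+01,
       -6.41676807e-02,  3.95383523e-02,  7.10427480e-05]), 'position': array([0.1662755 , 0.62788984, 0.23558914]), 'tool_rot': array([-4.05327142e-01, -3.11521008e+00,  2.62999625e-03]), 'ft_force': array([ 0.39243743, -0.46454958, -0.14676067]), 'torque': array([-0.03681524, -0.00058957,  0.00844592]), 'grip_force': 0.0, 'grip_width': 1.0029380245837192}
```

View pics/scene0.png

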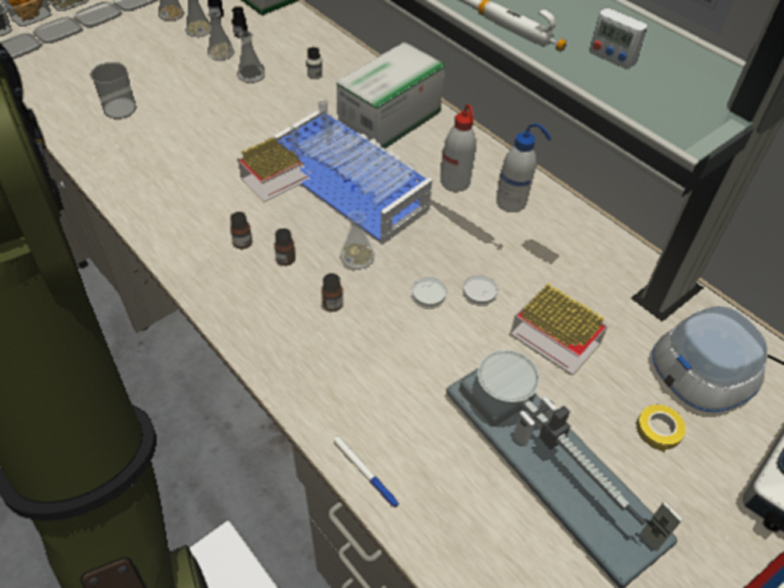

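View pics/top0.png

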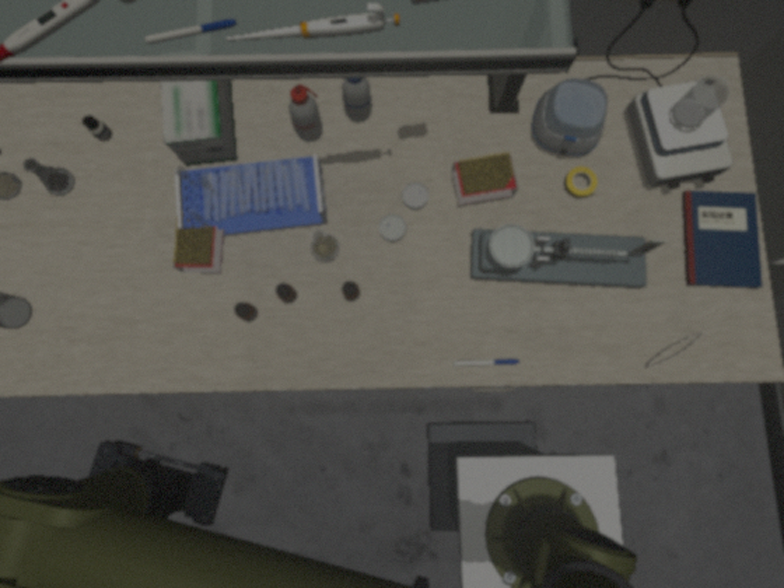

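The nearest bottle is the one at scene (332,292) and top (350,290). The balance is at the right. I'll enlarge both for measurement.

```bash
cat > h.py <<'E'
import numpy as np, cv2
from scipy.optimize import least_squares
from bench import ctrl
def proj(n,X):
    m=ctrl.camera_model(n); p=np.asarray(X)@m["R"].T+m["t"]; s=p[...,:2]/p[...,2:]
    s=s*(1+m["k1"]*(s**2).sum(-1,keepdims=True)); return s*[m["fx"],m["fy"]]+[m["cx"],m["cy"]]
def crop(im,x,y,w,h,k): return cv2.resize(im[y:y+h,x:x+w],(w*k,h*k),interpolation=cv2.INTER_CUBIC)
def tri(s,t,x0=(.6,0,.05)):
    r=least_squares(lambda X:np.r_[proj("scene",X)-s,proj("top",X)-t],x0); return r.x,np.abs(r.fun).max()
def onz(n,uv,z): # point on plane z
    r=least_squares(lambda X:proj(n,np.r_[X,z])-uv,(.6,0)); return np.r_[r.x,z]
E
python3 - <<'E'
from h import *
s=ctrl.get_image("scene")[:,:,::-1].copy(); t=ctrl.get_image("top")[:,:,::-1].copy()
cv2.imwrite("pics/s_raw.png",s);cv2.imwrite("pics/t_raw.png",t)
A=np.zeros((600,800,3),np.uint8)
A[:300,:400]=crop(t,210,180,80,60,5);A[:300,400:]=crop(s,200,180,80,60,5);A[300:,:750]=crop(t,325,150,150,60,5)
cv2.imwrite("pics/A.png",A);cv2.imwrite("pics/B.png",crop(s,315,245,180,150,4))
E
```

```text
(no output)
```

View pics/A.png

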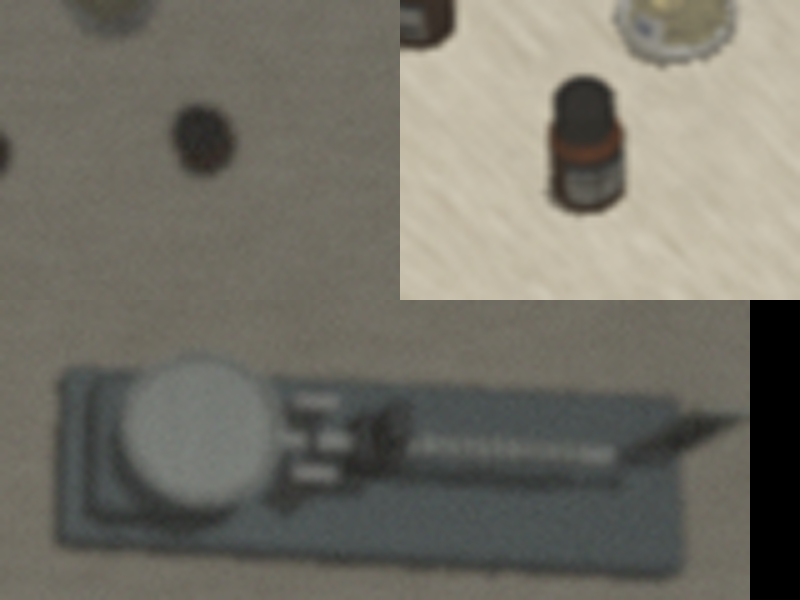

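View pics/B.png

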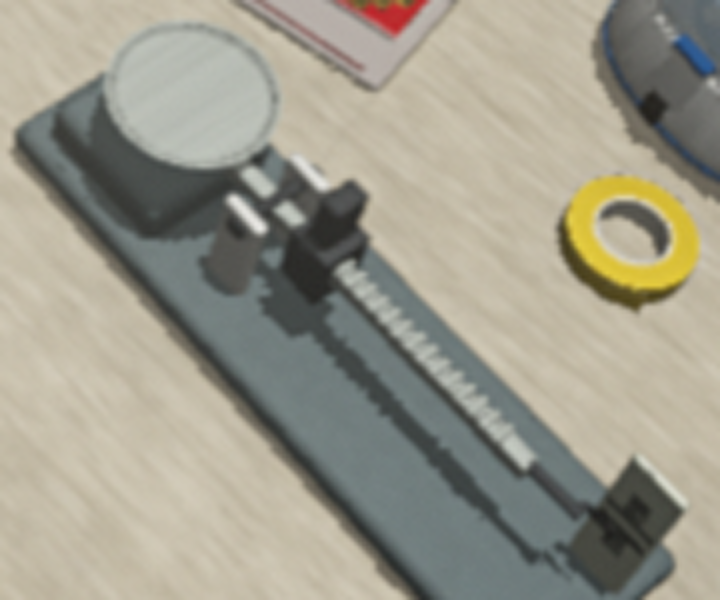

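The top crop shows the bottle blob at (172..236, 102..177). In the scene crop it spans (548..624, 75..213). The pan centre is at A(201,432) and B(191,96). The base corners and the tab, at B(345,190), are clear.

```bash
python3 - <<'E'
from h import *
a=np.linspace(0,2*np.pi,60)
def ring(r,z): return np.c_[r*np.cos(a),r*np.sin(a),0*a+z]
B=np.vstack([ring(18,0),ring(18,44),ring(14.5,44),ring(14.5,66)])/1000
def bb(n,X): p=proj(n,B+X); return np.r_[p.min(0),p.max(0)]
obs_s=np.array([200+148/5,180+75/5,200+224/5,180+213/5])-.4
obs_t=np.array([210+172/5,180+102/5,210+236/5,180+177/5])-.4
r=least_squares(lambda X:np.r_[bb("scene",X)-obs_s,bb("top",X)-obs_t],(.6,.2,0)); print("bottle base",r.x.round(4),r.fun.round(1))
P=lambda x,y:np.array([x/5+325,(y-300)/5+150])-.4
S=lambda x,y:np.array([x/4+315,y/4+245])-.375
pan,e=tri(S(191,96),P(201,432)); print("pan",pan.round(4),e)
tc=[P(60,368),P(682,393),P(683,577),P(57,548)]
for z in (0,.01,.02):
    c=np.array([onz("top",q,z)[:2] for q in tc]); print(z,c.mean(0).round(4),np.linalg.norm(np.roll(c,-1,0)-c,axis=1).round(3), np.arctan2(*(c[0]+c[3]-c[1]-c[2])[::-1]).round(4))
# local->world fit; local y from pointer to pan
def W(p,q): 
    x,y,th=p; c,s=np.cos(th),np.sin(th); q=np.asarray(q,float); return q@np.array([[c,s,0],[-s,c,0],[0,0,1]])+[x,y,0]
# base corners order: far-left, far-right, near-right, near-left ; base top at zb
L=lambda zb:np.array([[.055,.185,zb],[.055,-.185,zb],[-.055,-.185,zb],[-.055,.185,zb]])
f=lambda p:np.r_[(proj("top",W(p[:3],L(p[3])))-tc).ravel(), proj("scene",W(p[:3],[0,.115,p[4]]))-S(191,96),proj("top",W(p[:3],[0,.115,p[4]]))-P(201,432)]
r=least_squares(f,(.6,-.1,0,.015,.093)); p=r.x; print(p.round(4),r.fun.round(1))
for k in range(0,4):
    y=.015-.008*k; tl=-.12
    # beam tilt +: pointer end up
    for tl in(-.12,):
        d=np.array([0,y-.05,.036+.017]); q=[0,.05+d[1]*np.cos(tl)+d[2]*np.sin(tl),.078-d[1]*np.sin(tl)+d[2]*np.cos(tl)]
        s_=proj("scene",W(p,q)); t_=proj("top",W(p,q)); print(k,"tabtop in B",((s_+.375-[315,245])*4).round(0),"A",((t_+.4-[325,150])*5+[0,300]).round(0))
E
```

```text
bottle base [ 0.4951  0.3735 -0.0046] [-0.1 -0.4  0.5  0.4 -0.4  0.3  0.2  0. ]
pan [0.5681 0.0444 0.0874] 0.0008854316042459232
0 [ 0.5643 -0.0753] [0.378 0.114 0.374 0.113] 1.5058
0.01 [ 0.5619 -0.0722] [0.375 0.113 0.371 0.112] 1.5058
0.02 [ 0.5596 -0.069 ] [0.371 0.112 0.367 0.111] 1.5058
[ 0.5604 -0.0702 -0.0663  0.0169  0.0874] [ 0.2  0.1 -0.5  0.5  0.5 -0.3 -0.  -0.3 -0.1 -0.1 -0.1  0. ]Traceback (most recent call last):
  File "<stdin>", line 27, in <module>
  File "<stdin>", line 17, in W
ValueError: too many values to unpack (expected 3)
```

```bash
cat >> h.py <<'E'
def W(p,q):
    x,y,th=p[:3]; c,s=np.cos(th),np.sin(th); return np.asarray(q,float)@np.array([[c,s,0],[-s,c,0],[0,0,1]])+[x,y,0]
def beampt(p,yl,zl,tl,xl=0):  # yl from pivot (towards pan), zl above pivot
    return W(p,[xl,.05+yl*np.cos(tl)+zl*np.sin(tl),.078-yl*np.sin(tl)+zl*np.cos(tl)])
def rot(): 
    s=ctrl.get_state(); return s,cv2.Rodrigues(s["tool_rot"])[0]
def goto(X,yaw=None): # tool-frame shift to world point X
    s,R=rot(); d=R.T@(np.array(X)-s["position"]); y=np.degrees(np.arctan2(R[1,1],R[0,1]))
    print("t",s["time"],"pos",s["position"].round(4),"yaw_y",y.round(2),"shift",d.round(4),"F",s["ft_force"].round(2),"tilt",R[:,2].round(4))
E
python3 - <<'E'
from h import *
a=np.linspace(0,2*np.pi,60)
def ring(r,z): return np.c_[r*np.cos(a),r*np.sin(a),0*a+z]
B=np.vstack([ring(18,0),ring(18,44),ring(14.5,44),ring(14.5,66)])/1000
def bb(n,X): p=proj(n,B+X); return np.r_[p.min(0),p.max(0)]
obs_s=np.array([200+148/5,180+75/5,200+224/5,180+213/5])-.4
obs_t=np.array([210+172/5,180+102/5,210+236/5,180+177/5])-.4
r=least_squares(lambda X:np.r_[bb("scene",np.r_[X,0])-obs_s,bb("top",np.r_[X,0])-obs_t],(.6,.2)); print("bottle base",r.x.round(4),r.fun.round(1))
P=lambda x,y:np.array([x/5+325,(y-300)/5+150])-.4
S=lambda x,y:np.array([x/4+315,y/4+245])-.375
p=np.array([.5604,-.0702,-.0663])
for tl in (-.12,-.06,0,.12):
  pn=beampt(p,.065,.0,tl); pn[2]=.096-.065*np.sin(tl); 
  print("tilt",tl,"pan B",((proj("scene",pn)+.375-[315,245])*4).round(0))
  pt=beampt(p,-.213,0,tl); print("  tip B",((proj("scene",pt)+.375-[315,245])*4).round(0))
  for k in range(0,4):
    q=beampt(p,-.035-.008*k,.053,tl)
    s_=proj("scene",q); t_=proj("top",q); print(k,"tabtop in B",((s_+.375-[315,245])*4).round(0),"A",((t_+.4-[325,150])*5+[0,300]).round(0))
goto([*r.x,.15])
E
```

```text
bottle base [0.4937 0.3717] [-0.3 -1.   0.4 -0.   0.   0.5  0.6  0.3]
tilt -0.12 pan B [196.  79.]
  tip B [588. 554.]
0 tabtop in B [355. 205.] A [412. 422.]
1 tabtop in B [366. 218.] A [427. 424.]
2 tabtop in B [378. 231.] A [441. 425.]
3 tabtop in B [390. 245.] A [455. 426.]
tilt -0.06 pan B [194.  82.]
  tip B [598. 545.]
0 tabtop in B [351. 198.] A [408. 421.]
1 tabtop in B [363. 210.] A [423. 422.]
2 tabtop in B [375. 223.] A [438. 423.]
3 tabtop in B [387. 236.] A [452. 424.]
tilt 0 pan B [193.  86.]
  tip B [607. 535.]
0 tabtop in B [347. 191.] A [404. 420.]
1 tabtop in B [360. 203.] A [419. 420.]
2 tabtop in B [372. 215.] A [434. 421.]
3 tabtop in B [384. 227.] A [449. 422.]
tilt 0.12 pan B [192.  96.]
  tip B [622. 509.]
0 tabtop in B [339. 177.] A [394. 417.]
1 tabtop in B [352. 187.] A [409. 418.]
2 tabtop in B [364. 198.] A [425. 418.]
3 tabtop in B [377. 210.] A [440. 418.]
t 0.2 pos [0.1663 0.628  0.2359] yaw_y 75.17 shift [-0.3821 -0.1639  0.0861] F [-0.59  0.2   0.04] tilt [-2.0e-04 -1.1e-03 -1.0e+00]
```

step_arm(
  commands=[
    {"travel": [-0.044, -0.019, 0.01]},
    {"travel": [-0.088, -0.038, 0.02]},
    {"travel": [-0.132, -0.057, 0.03]},
    {"travel": [-0.176, -0.076, 0.04]},
    {"travel": [-0.22, -0.095, 0.05]},
  ],
  gripper=1,
)

```text
$.commands[0]: bad value
```

step_arm(
  commands=[
    {"travel": [-0.044, -0.019, 0.01], "turn": [0, 0, -4]},
    {"travel": [-0.088, -0.038, 0.02], "turn": [0, 0, -8]},
    {"travel": [-0.132, -0.057, 0.03], "turn": [0, 0, -11]},
    {"travel": [-0.162, -0.069, 0.036], "turn": [0, 0, -11]},
    {"travel": [-0.162, -0.069, 0.036], "turn": [0, 0, -11]},
  ],
)

```text
time: 0.7
position: [0.3115, 0.515, 0.1994]
tool_rot: [0.121, 3.137, -0.006]
ft_force: [0.2, -0.9, 1.3]
grip_width: 1.0
grip_force: 0.0
```

```bash
python3 - <<'E'
from h import *
goto([.494,.372,.03])
E
```

```text
t 0.7 pos [0.3115 0.515  0.1994] yaw_y 85.6 shift [-0.1925 -0.128   0.1704] F [ 0.25 -0.86  1.34] tilt [ 0.0022 -0.004  -1.    ]
```

step_arm(
  commands=[
    {"travel": [-0.038, -0.025, 0.01], "turn": [0, 0, 0]},
    {"travel": [-0.077, -0.05, 0.02], "turn": [0, 0, 0]},
    {"travel": [-0.116, -0.077, 0.03], "turn": [0, 0, 0]},
    {"travel": [-0.155, -0.104, 0.04], "turn": [0, 0, 0]},
    {"travel": [-0.194, -0.13, 0.05], "turn": [0, 0, 0]},
  ],
)

```text
time: 1.2
position: [0.491, 0.377, 0.1504]
tool_rot: [0.103, 3.14, 0.001]
ft_force: [-0.1, 0.3, 1.1]
grip_width: 1.0
grip_force: 0.0
```

step_arm(
  commands=[
    {"travel": [0, 0, 0], "turn": [0, 0, 0]},
    {"travel": [0, 0, 0], "turn": [0, 0, 0]},
    {"travel": [0, 0, 0], "turn": [0, 0, 0]},
  ],
)

```text
time: 1.5
position: [0.4889, 0.3793, 0.1506]
tool_rot: [-0.101, -3.139, -0.002]
ft_force: [-0.7, 0.8, -0.2]
grip_width: 0.999
grip_force: 0.0
```

```bash
python3 - <<'E'
from h import *
goto([.494,.372,.03])
E
```

```text
t 1.5 pos [0.4889 0.3793 0.1506] yaw_y 86.3 shift [-0.0057 -0.0071  0.1206] F [-0.72  0.8  -0.16] tilt [-8.0e-04  1.1e-03 -1.0e+00]
```

step_arm(
  commands=[
    {"travel": [-0.006, -0.007, 0.03], "turn": [0, 0, 0]},
    {"travel": [-0.006, -0.007, 0.06], "turn": [0, 0, 0]},
    {"travel": [-0.006, -0.007, 0.09], "turn": [0, 0, 0]},
    {"travel": [-0.006, -0.007, 0.11], "turn": [0, 0, 0]},
    {"travel": [-0.006, -0.007, 0.12], "turn": [0, 0, 0]},
  ],
)

```text
time: 2.0
position: [0.493, 0.3715, 0.0287]
tool_rot: [-0.099, -3.137, 0.002]
ft_force: [-0.0, -0.6, -0.2]
grip_width: 0.998
grip_force: 0.0
```

step_arm(
  commands=[
    {"travel": [0, 0, 0], "turn": [0, 0, 0]},
    {"travel": [0, 0, 0], "turn": [0, 0, 0]},
    {"travel": [0, 0, 0], "turn": [0, 0, 0]},
    {"travel": [0, 0, 0], "turn": [0, 0, 0]},
    {"travel": [0, 0, 0], "turn": [0, 0, 0]},
  ],
  gripper=0.2,
  force=12,
)

```text
time: 2.5
position: [0.4962, 0.3705, 0.0316]
tool_rot: [0.105, 3.139, 0.002]
ft_force: [-0.1, -0.2, 0.2]
grip_width: 0.635
grip_force: 0.0
```

step_arm(
  commands=[
    {"travel": [0, 0, 0], "turn": [0, 0, 0]},
    {"travel": [0, 0, 0], "turn": [0, 0, 0]},
    {"travel": [0, 0, 0], "turn": [0, 0, 0]},
  ],
)

```text
time: 2.8
position: [0.4959, 0.3704, 0.0308]
tool_rot: [0.105, 3.139, 0.001]
ft_force: [0.2, 0.6, 0.6]
grip_width: 0.402
grip_force: 12.0
```

```bash
python3 - <<'E'
from h import *
goto(W([.5604,-.0702,-.0663],[0,.115,.19]))
im=[crop(ctrl.get_image(n)[:,:,::-1],x,y,80,80,5) for n,x,y in(("scene",195,150),("top",210,160))]
cv2.imwrite("pics/g.png",np.hstack(im))
E
```

```text
t 2.8 pos [0.4959 0.3704 0.0308] yaw_y 86.17 shift [-0.0938 -0.3202 -0.1593] F [0.17 0.62 0.59] tilt [ 4.e-04  5.e-04 -1.e+00]
```

View pics/g.png

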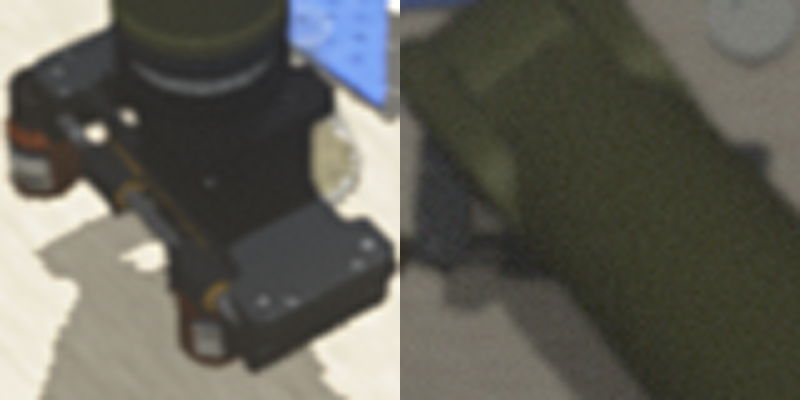

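Gripped at 35 mm opening with 12 N, so the bottle is held. Lifting it and carrying it to the pan.

step_arm(
  commands=[
    {"travel": [0, 0, -0.025], "turn": [0, 0, 0]},
    {"travel": [0, 0, -0.06], "turn": [0, 0, 0]},
    {"travel": [0, 0, -0.1], "turn": [0, 0, 0]},
    {"travel": [-0.01, -0.03, -0.14], "turn": [0, 0, 0]},
    {"travel": [-0.02, -0.07, -0.16], "turn": [0, 0, 0]},
  ],
)

```text
time: 3.4
position: [0.5114, 0.3016, 0.194]
tool_rot: [0.097, 3.137, 0.006]
ft_force: [1.6, 0.2, -1.7]
grip_width: 0.402
grip_force: 12.0
```

step_arm(
  commands=[
    {"travel": [-0.013, -0.04, 0], "turn": [0, 0, 0]},
    {"travel": [-0.026, -0.08, 0], "turn": [0, 0, 0]},
    {"travel": [-0.039, -0.12, 0], "turn": [0, 0, 0]},
    {"travel": [-0.052, -0.16, 0], "turn": [0, 0, 0]},
    {"travel": [-0.062, -0.19, 0], "turn": [0, 0, 0]},
  ],
)

```text
time: 3.9
position: [0.5603, 0.1016, 0.1903]
tool_rot: [-0.109, -3.139, 0.002]
ft_force: [0.5, 0.1, -1.8]
grip_width: 0.404
grip_force: 12.0
```

step_arm(
  commands=[
    {"travel": [-0.008, -0.03, 0], "turn": [0, 0, 0]},
    {"travel": [-0.012, -0.05, 0], "turn": [0, 0, 0]},
    {"travel": [-0.012, -0.06, 0], "turn": [0, 0, 0]},
    {"travel": [-0.012, -0.06, 0], "turn": [0, 0, 0]},
    {"travel": [-0.012, -0.06, 0], "turn": [0, 0, 0]},
  ],
)

```text
time: 4.4
position: [0.5678, 0.0462, 0.1903]
tool_rot: [-0.103, -3.139, -0.002]
ft_force: [0.5, 0.8, -0.7]
grip_width: 0.403
grip_force: 12.0
```

step_arm(
  commands=[
    {"travel": [0, 0, 0], "turn": [0, 0, 0]},
    {"travel": [0, 0, 0], "turn": [0, 0, 0]},
    {"travel": [0, 0, 0], "turn": [0, 0, 0]},
  ],
)

```text
time: 4.7
position: [0.5681, 0.0456, 0.1905]
tool_rot: [-0.102, -3.14, -0.0]
ft_force: [0.4, 0.3, -1.7]
grip_width: 0.406
grip_force: 12.0
```

```bash
python3 - <<'E'
from h import *
print(ctrl.get_state()["grip_width"])
goto(W([.5604,-.0702,-.0663],[0,.115,.116]))
im=[crop(ctrl.get_image(n)[:,:,::-1],x,y,90,100,4) for n,x,y in(("scene",310,210),("top",320,130))]
cv2.imwrite("pics/p.png",np.hstack(im))
E
```

```text
0.4058939137067925
t 4.7 pos [0.5681 0.0456 0.1905] yaw_y 86.26 shift [-0.     -0.0011  0.0745] F [ 0.45  0.34 -1.72] tilt [-0.e+00  3.e-04 -1.e+00]
```

View pics/p.png

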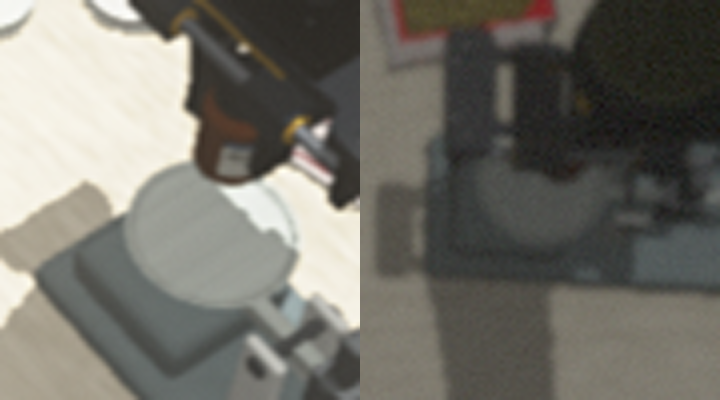

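Bottle held above the pan. Lowering.

step_arm(
  commands=[
    {"travel": [0, -0.001, 0.02], "turn": [0, 0, 0]},
    {"travel": [0, -0.001, 0.04], "turn": [0, 0, 0]},
    {"travel": [0, -0.001, 0.055], "turn": [0, 0, 0]},
    {"travel": [0, -0.001, 0.064], "turn": [0, 0, 0]},
    {"travel": [0, -0.001, 0.064], "turn": [0, 0, 0]},
  ],
)

```text
time: 5.3
position: [0.5672, 0.0436, 0.1252]
tool_rot: [-0.105, -3.137, 0.001]
ft_force: [-0.7, -0.8, -1.4]
grip_width: 0.399
grip_force: 12.0
```

step_arm(
  commands=[
    {"travel": [0, 0, 0.002], "turn": [0, 0, 0]},
    {"travel": [0, 0, 0.004], "turn": [0, 0, 0]},
    {"travel": [0, 0, 0.006], "turn": [0, 0, 0]},
    {"travel": [0, 0, 0.006], "turn": [0, 0, 0]},
    {"travel": [0, 0, 0.006], "turn": [0, 0, 0]},
  ],
)

```text
time: 5.8
position: [0.5682, 0.0436, 0.1208]
tool_rot: [0.105, 3.139, 0.0]
ft_force: [-1.5, 0.1, -1.3]
grip_width: 0.403
grip_force: 12.0
```

step_arm(
  commands=[
    {"travel": [0, 0, 0.001], "turn": [0, 0, 0]},
    {"travel": [0, 0, 0.002], "turn": [0, 0, 0]},
    {"travel": [0, 0, 0.002], "turn": [0, 0, 0]},
    {"travel": [0, 0, 0.002], "turn": [0, 0, 0]},
  ],
)

```text
time: 6.2
position: [0.5681, 0.0436, 0.1185]
tool_rot: [-0.105, -3.14, -0.0]
ft_force: [0.3, 0.3, -0.9]
grip_width: 0.405
grip_force: 12.0
```

step_arm(
  commands=[
    {"travel": [0, 0, 0.001], "turn": [0, 0, 0]},
    {"travel": [0, 0, 0.0015], "turn": [0, 0, 0]},
    {"travel": [0, 0, 0.0015], "turn": [0, 0, 0]},
    {"travel": [0, 0, 0.0015], "turn": [0, 0, 0]},
  ],
)

```text
time: 6.6
position: [0.5681, 0.0436, 0.1171]
tool_rot: [-0.105, -3.14, -0.0]
ft_force: [0.3, 0.9, -1.3]
grip_width: 0.401
grip_force: 12.0
```

step_arm(
  commands=[
    {"travel": [0, 0, 0.001], "turn": [0, 0, 0]},
    {"travel": [0, 0, 0.001], "turn": [0, 0, 0]},
    {"travel": [0, 0, 0.001], "turn": [0, 0, 0]},
    {"travel": [0, 0, 0.001], "turn": [0, 0, 0]},
  ],
)

```text
time: 7.0
position: [0.5682, 0.0436, 0.1161]
tool_rot: [0.105, 3.14, 0.0]
ft_force: [0.1, 0.1, -0.7]
grip_width: 0.401
grip_force: 12.0
```

step_arm(
  commands=[
    {"travel": [0, 0, 0.001], "turn": [0, 0, 0]},
    {"travel": [0, 0, 0.001], "turn": [0, 0, 0]},
    {"travel": [0, 0, 0.001], "turn": [0, 0, 0]},
  ],
)

```text
time: 7.3
position: [0.5683, 0.0437, 0.1158]
tool_rot: [0.105, 3.139, 0.001]
ft_force: [-1.9, 0.9, 5.0]
grip_width: 0.408
grip_force: 12.0
```

step_arm(
  commands=[
    {"travel": [0, 0, 0.0005], "turn": [0, 0, 0]},
    {"travel": [0, 0, 0.0005], "turn": [0, 0, 0]},
    {"travel": [0, 0, 0.0005], "turn": [0, 0, 0]},
  ],
)

```text
time: 7.6
position: [0.5683, 0.0436, 0.1157]
tool_rot: [0.105, 3.139, 0.001]
ft_force: [-2.8, -0.3, 8.7]
grip_width: 0.404
grip_force: 12.0
```

```bash
python3 - <<'E'
from h import *
F=[]
for i in range(6): ctrl.get_image("top"); F.append(ctrl.get_state()["ft_force"])
print(np.mean(F,0),np.std(F,0)); goto([0,0,0])
cv2.imwrite("pics/p2.png",crop(ctrl.get_image("scene")[:,:,::-1],310,220,130,100,6))
E
```

```text
[-3.19455612 -0.27603241  7.90910867] [0.41272246 0.35047089 0.37971528]
t 7.9 pos [0.5684 0.0436 0.1157] yaw_y 86.17 shift [ 0.5642 -0.0816  0.1153] F [-3.91 -0.89  8.28] tilt [ 7.e-04  4.e-04 -1.e+00]
```

View pics/p2.png

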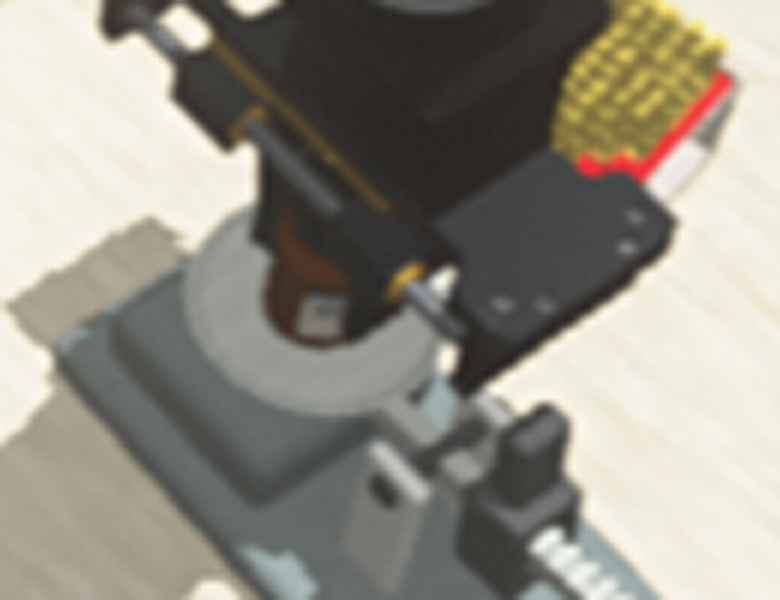

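The bottle stands on the pan; contact came at the expected height. I'll relieve the press, open, and retreat upward.

step_arm(
  commands=[
    {"travel": [0, 0, -0.001], "turn": [0, 0, 0]},
    {"travel": [0, 0, -0.001], "turn": [0, 0, 0]},
  ],
)

```text
time: 8.15
position: [0.5683, 0.0436, 0.1159]
tool_rot: [0.105, 3.139, 0.0]
ft_force: [-1.6, -0.0, 4.0]
grip_width: 0.401
grip_force: 12.0
```

step_arm(
  commands=[
    {"travel": [0, 0, 0], "turn": [0, 0, 0]},
    {"travel": [0, 0, 0], "turn": [0, 0, 0]},
    {"travel": [0, 0, 0], "turn": [0, 0, 0]},
    {"travel": [0, 0, 0], "turn": [0, 0, 0]},
    {"travel": [0, 0, 0], "turn": [0, 0, 0]},
  ],
  gripper=0.65,
)

```text
time: 8.65
position: [0.568, 0.0436, 0.1154]
tool_rot: [-0.105, -3.14, 0.0]
ft_force: [0.3, -0.5, -0.0]
grip_width: 0.642
grip_force: 0.0
```

step_arm(
  commands=[
    {"travel": [0, 0, -0.01], "turn": [0, 0, 0]},
    {"travel": [0, 0, -0.03], "turn": [0, 0, 0]},
    {"travel": [0, 0, -0.06], "turn": [0, 0, 0]},
    {"travel": [0, 0, -0.085], "turn": [0, 0, 0]},
    {"travel": [0, 0, -0.085], "turn": [0, 0, 0]},
  ],
)

```text
time: 9.15
position: [0.5707, 0.0437, 0.2055]
tool_rot: [0.105, 3.132, 0.003]
ft_force: [-0.2, -0.2, 0.5]
grip_width: 0.649
grip_force: 0.0
```

```bash
python3 - <<'E'
from h import *
p=[.5604,-.0702,-.0663]
for k in range(4): print(k,beampt(p,-.035-.008*k,.036,.12).round(4), "B6 px",((proj("scene",beampt(p,-.035-.008*k,.053,.12))+.4-[310,220])*6).round())
goto(beampt(p,-.043,.036,.12))
E
```

```text
0 [ 0.5617 -0.0507  0.1179] B6 px [539. 415.]
1 [ 0.5612 -0.0586  0.1189] B6 px [557. 431.]
2 [ 0.5606 -0.0665  0.1198] B6 px [576. 448.]
3 [ 0.5601 -0.0745  0.1208] B6 px [595. 465.]
t 9.15 pos [0.5707 0.0437 0.2055] yaw_y 86.16 shift [ 0.0033 -0.1029  0.0864] F [-0.25 -0.17  0.47] tilt [ 0.008   0.0017 -1.    ]
```

Tab top in that view at (540,418) matches notch 0. Moving the open fingers to straddle the tab.

step_arm(
  commands=[
    {"travel": [0, -0.03, 0], "turn": [0, 0, 0]},
    {"travel": [0, -0.065, 0], "turn": [0, 0, 0]},
    {"travel": [0, -0.095, 0], "turn": [0, 0, 0]},
    {"travel": [0, -0.095, 0], "turn": [0, 0, 0]},
    {"travel": [0, -0.095, 0.02], "turn": [0, 0, 0]},
  ],
)

```text
time: 9.65
position: [0.5634, -0.0524, 0.1828]
tool_rot: [0.109, 3.134, 0.001]
ft_force: [0.1, 1.4, 0.3]
grip_width: 0.652
grip_force: 0.0
```

step_arm(
  commands=[
    {"travel": [0, 0, 0], "turn": [0, 0, 0]},
    {"travel": [0, 0, 0], "turn": [0, 0, 0]},
    {"travel": [0, 0, 0], "turn": [0, 0, 0]},
  ],
)

```text
time: 9.95
position: [0.5621, -0.0506, 0.1812]
tool_rot: [0.104, 3.139, 0.0]
ft_force: [-0.0, 0.0, 0.3]
grip_width: 0.646
grip_force: 0.0
```

```bash
python3 - <<'E'
from h import *
goto([.5617,-.0507,.127])
cv2.imwrite("pics/q.png",crop(ctrl.get_image("scene")[:,:,::-1],310,220,180,150,4))
E
```

```text
t 9.95 pos [ 0.5621 -0.0506  0.1812] yaw_y 86.22 shift [ 0.0004 -0.0001  0.0542] F [-0.03  0.03  0.3 ] tilt [ 7.e-04  2.e-04 -1.e+00]
```

View pics/q.png

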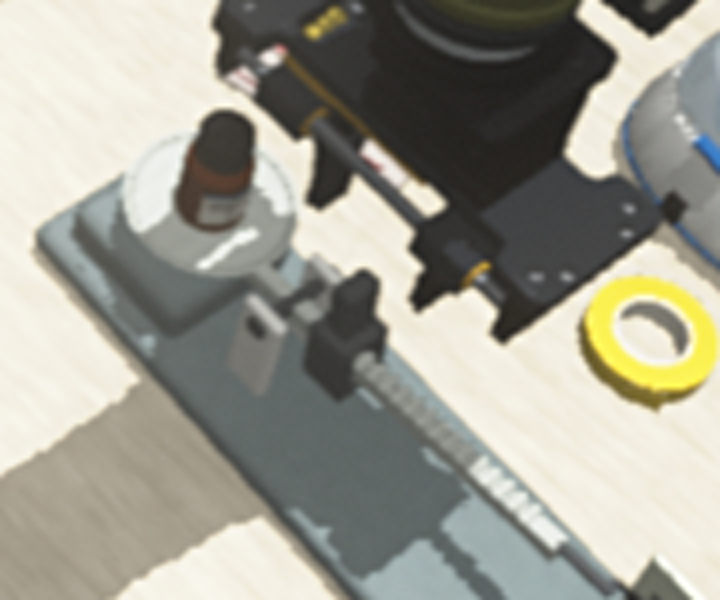

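Bottle is upright on the pan, clear of the fingers. Descending and pushing slowly.

step_arm(
  commands=[
    {"travel": [0, 0, 0.02], "turn": [0, 0, 0]},
    {"travel": [0, 0, 0.04], "turn": [0, 0, 0]},
    {"travel": [0, 0, 0.054], "turn": [0, 0, 0]},
    {"travel": [0, -0.008, 0.054], "turn": [0, 0, 0]},
    {"travel": [0, -0.016, 0.054], "turn": [0, 0, 0]},
  ],
)

```text
time: 10.5
position: [0.5609, -0.0677, 0.127]
tool_rot: [0.104, 3.139, -0.0]
ft_force: [-0.4, 0.7, -0.1]
grip_width: 0.65
grip_force: 0.0
```

step_arm(
  commands=[
    {"travel": [0, -0.003, 0], "turn": [0, 0, 0]},
    {"travel": [0, -0.006, 0], "turn": [0, 0, 0]},
    {"travel": [0, -0.009, 0], "turn": [0, 0, 0]},
    {"travel": [0, -0.012, 0], "turn": [0, 0, 0]},
    {"travel": [0, -0.015, 0], "turn": [0, 0, 0]},
  ],
)

```text
time: 11.0
position: [0.5599, -0.0823, 0.1269]
tool_rot: [0.104, 3.139, -0.0]
ft_force: [0.8, -0.2, -0.1]
grip_width: 0.649
grip_force: 0.0
```

step_arm(
  commands=[
    {"travel": [0, -0.003, 0], "turn": [0, 0, 0]},
    {"travel": [0, -0.006, 0], "turn": [0, 0, 0]},
    {"travel": [0, -0.009, 0], "turn": [0, 0, 0]},
    {"travel": [0, -0.012, 0], "turn": [0, 0, 0]},
    {"travel": [0, -0.015, 0], "turn": [0, 0, 0]},
  ],
)

```text
time: 11.5
position: [0.5585, -0.0972, 0.1265]
tool_rot: [-0.104, -3.14, 0.0]
ft_force: [-0.5, 0.0, 0.8]
grip_width: 0.653
grip_force: 0.2
```

```bash
python3 - <<'E'
from h import *
goto([0,0,.127])
cv2.imwrite("pics/r.png",crop(ctrl.get_image("scene")[:,:,::-1],310,220,190,150,4))
E
```

```text
t 11.5 pos [ 0.5585 -0.0972  0.1265] yaw_y 86.19 shift [ 5.638e-01  5.990e-02 -3.000e-04] F [-0.52  0.03  0.76] tilt [-3.e-04 -0.e+00 -1.e+00]
```

View pics/r.png

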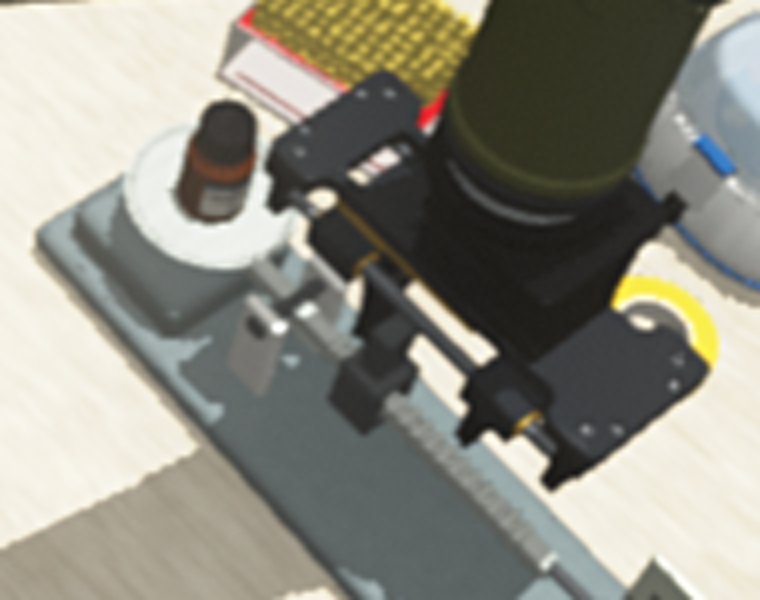

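Finger is against the tab and the poise is moving (about notch 3), with no notable force. One more push to about notch 7, then back off and measure from the bottle and pan shift.

step_arm(
  commands=[
    {"travel": [0, -0.003, 0], "turn": [0, 0, 0]},
    {"travel": [0, -0.006, 0], "turn": [0, 0, 0]},
    {"travel": [0, -0.009, 0], "turn": [0, 0, 0]},
    {"travel": [0, -0.012, 0], "turn": [0, 0, 0]},
    {"travel": [0, -0.015, 0], "turn": [0, 0, 0]},
  ],
)

```text
time: 12.05
position: [0.5577, -0.1122, 0.1265]
tool_rot: [0.105, 3.14, 0.0]
ft_force: [-0.1, 0.6, 0.7]
grip_width: 0.649
grip_force: 0.4
```

step_arm(
  commands=[
    {"travel": [0, -0.003, 0], "turn": [0, 0, 0]},
    {"travel": [0, -0.006, 0], "turn": [0, 0, 0]},
    {"travel": [0, -0.009, 0], "turn": [0, 0, 0]},
    {"travel": [0, -0.012, 0], "turn": [0, 0, 0]},
    {"travel": [0, -0.014, 0], "turn": [0, 0, 0]},
  ],
)

```text
time: 12.55
position: [0.5567, -0.1261, 0.1265]
tool_rot: [-0.105, -3.14, -0.001]
ft_force: [0.6, 1.0, -1.1]
grip_width: 0.652
grip_force: 0.9
```

step_arm(
  commands=[
    {"travel": [0, 0.004, 0], "turn": [0, 0, 0]},
    {"travel": [0, 0.008, 0], "turn": [0, 0, 0]},
    {"travel": [0, 0.014, 0], "turn": [0, 0, 0]},
    {"travel": [0, 0.02, 0], "turn": [0, 0, 0]},
    {"travel": [0, 0.02, 0], "turn": [0, 0, 0]},
  ],
)

```text
time: 13.05
position: [0.5583, -0.1044, 0.1266]
tool_rot: [0.102, 3.14, 0.001]
ft_force: [0.4, 0.2, 0.2]
grip_width: 0.648
grip_force: 0.0
```

step_arm(
  commands=[
    {"travel": [0, 0, 0], "turn": [0, 0, 0]},
    {"travel": [0, 0, 0], "turn": [0, 0, 0]},
    {"travel": [0, 0, 0], "turn": [0, 0, 0]},
    {"travel": [0, 0, 0], "turn": [0, 0, 0]},
    {"travel": [0, 0, 0], "turn": [0, 0, 0]},
  ],
)

```text
time: 13.55
position: [0.5581, -0.1063, 0.1266]
tool_rot: [0.105, 3.14, 0.0]
ft_force: [0.1, -0.0, 0.5]
grip_width: 0.648
grip_force: 0.0
```

```bash
cat >> h.py <<'E'
def look(name):
    """bottle-on-pan vertical shift (px) against q.png (tilt +.12); saves scene raw, returns tilt"""
    im=ctrl.get_image("scene")[:,:,::-1]; cv2.imwrite(f"pics/{name}.png",im)
    T=cv2.imread("pics/q.png")[118:222,182:246]          # 4x crop of the bottle, origin raw (310,220)
    B=cv2.resize(im[220:370,310:490],None,fx=4,fy=4,interpolation=cv2.INTER_CUBIC)[60:260,150:290]
    r=cv2.matchTemplate(B,T,cv2.TM_CCOEFF_NORMED); _,v,_,(x,y)=cv2.minMaxLoc(r)
    c=r[max(y-1,0):y+2,x]; sub=(c[0]-c[2])/(2*(c[0]-2*c[1]+c[2])) if len(c)==3 else 0
    dx,dy=x+150-182,y+sub+60-118
    z=lambda tl:proj("scene",[.5681,.0444,.126-.065*np.sin(tl)])[1]*4
    tl=np.interp(dy,[z(a)-z(.12) for a in(-.12,0,.12)],(-.12,0,.12))
    print("score",round(v,3),"dx,dy(4x)",dx,round(float(dy),2),"tilt",tl.round(3)); return tl
E
python3 - <<'E'
from h import *
goto([0,0,.127])
for i in range(3): look(f"l7_{i}")
E
```

```text
t 13.55 pos [ 0.5581 -0.1063  0.1266] yaw_y 86.16 shift [ 5.64e-01  6.86e-02 -5.00e-04] F [ 0.06 -0.02  0.5 ] tilt [ 1.e-04 -0.e+00 -1.e+00]
score 0.982 dx,dy(4x) 0 -4.19 tilt 0.063
score 0.982 dx,dy(4x) 0 -4.19 tilt 0.063
score 0.982 dx,dy(4x) 0 -4.19 tilt 0.063
```

step_arm(
  commands=[
    {"travel": [0, -0.006, 0], "turn": [0, 0, 0]},
    {"travel": [0, -0.012, 0], "turn": [0, 0, 0]},
    {"travel": [0, -0.016, 0], "turn": [0, 0, 0]},
    {"travel": [0, -0.019, 0], "turn": [0, 0, 0]},
    {"travel": [0, -0.022, 0], "turn": [0, 0, 0]},
  ],
)

```text
time: 14.2
position: [0.5565, -0.1282, 0.1264]
tool_rot: [-0.105, -3.14, -0.0]
ft_force: [-0.1, 0.1, 0.3]
grip_width: 0.653
grip_force: 0.1
```

step_arm(
  commands=[
    {"travel": [0, -0.002, 0], "turn": [0, 0, 0]},
    {"travel": [0, -0.004, 0], "turn": [0, 0, 0]},
    {"travel": [0, -0.006, 0], "turn": [0, 0, 0]},
    {"travel": [0, -0.006, 0], "turn": [0, 0, 0]},
  ],
)

```text
time: 14.6
position: [0.5562, -0.1339, 0.1264]
tool_rot: [-0.105, -3.14, -0.0]
ft_force: [-0.3, 2.1, -0.9]
grip_width: 0.65
grip_force: 0.8
```

step_arm(
  commands=[
    {"travel": [0, 0.004, 0], "turn": [0, 0, 0]},
    {"travel": [0, 0.008, 0], "turn": [0, 0, 0]},
    {"travel": [0, 0.014, 0], "turn": [0, 0, 0]},
    {"travel": [0, 0.02, 0], "turn": [0, 0, 0]},
    {"travel": [0, 0.02, 0], "turn": [0, 0, 0]},
  ],
)

```text
time: 15.1
position: [0.5578, -0.1125, 0.1266]
tool_rot: [0.102, 3.14, 0.001]
ft_force: [-0.6, 0.3, 0.2]
grip_width: 0.65
grip_force: 0.0
```

step_arm(
  commands=[
    {"travel": [0, 0, 0], "turn": [0, 0, 0]},
    {"travel": [0, 0, 0], "turn": [0, 0, 0]},
    {"travel": [0, 0, 0], "turn": [0, 0, 0]},
    {"travel": [0, 0, 0], "turn": [0, 0, 0]},
    {"travel": [0, 0, 0], "turn": [0, 0, 0]},
  ],
)

```text
time: 15.6
position: [0.5576, -0.1142, 0.1266]
tool_rot: [0.105, 3.14, 0.0]
ft_force: [0.3, -1.0, 0.4]
grip_width: 0.649
grip_force: 0.0
```

```bash
python3 - <<'E'
from h import *
goto([0,0,.127])
for i in range(3): look(f"l8_{i}")
E
```

```text
t 15.6 pos [ 0.5576 -0.1142  0.1266] yaw_y 86.15 shift [ 5.64e-01  7.66e-02 -5.00e-04] F [ 0.31 -1.01  0.44] tilt [ 1.e-04  0.e+00 -1.e+00]
score 0.984 dx,dy(4x) 0 -6.97 tilt 0.026
score 0.986 dx,dy(4x) 0 -6.8 tilt 0.028
score 0.986 dx,dy(4x) 0 -6.8 tilt 0.028
```

step_arm(
  commands=[
    {"travel": [0, -0.006, 0], "turn": [0, 0, 0]},
    {"travel": [0, -0.012, 0], "turn": [0, 0, 0]},
    {"travel": [0, -0.016, 0], "turn": [0, 0, 0]},
    {"travel": [0, -0.019, 0], "turn": [0, 0, 0]},
    {"travel": [0, -0.022, 0], "turn": [0, 0, 0]},
  ],
)

```text
time: 16.25
position: [0.5559, -0.1356, 0.1263]
tool_rot: [-0.104, -3.139, -0.001]
ft_force: [-0.6, 0.5, -0.6]
grip_width: 0.649
grip_force: 0.4
```

step_arm(
  commands=[
    {"travel": [0, -0.002, 0], "turn": [0, 0, 0]},
    {"travel": [0, -0.004, 0], "turn": [0, 0, 0]},
    {"travel": [0, -0.006, 0], "turn": [0, 0, 0]},
    {"travel": [0, -0.006, 0], "turn": [0, 0, 0]},
  ],
)

```text
time: 16.65
position: [0.5558, -0.1415, 0.1265]
tool_rot: [0.105, 3.14, 0.001]
ft_force: [1.7, 2.6, -0.8]
grip_width: 0.649
grip_force: 0.9
```

step_arm(
  commands=[
    {"travel": [0, 0.004, 0], "turn": [0, 0, 0]},
    {"travel": [0, 0.008, 0], "turn": [0, 0, 0]},
    {"travel": [0, 0.014, 0], "turn": [0, 0, 0]},
    {"travel": [0, 0.02, 0], "turn": [0, 0, 0]},
    {"travel": [0, 0.02, 0], "turn": [0, 0, 0]},
  ],
)

```text
time: 17.15
position: [0.5572, -0.1205, 0.1265]
tool_rot: [0.102, 3.14, 0.001]
ft_force: [0.0, 0.6, -0.7]
grip_width: 0.651
grip_force: 0.0
```

step_arm(
  commands=[
    {"travel": [0, 0, -0.02], "turn": [0, 0, 0]},
    {"travel": [0, 0, -0.05], "turn": [0, 0, 0]},
    {"travel": [0, 0, -0.08], "turn": [0, 0, 0]},
    {"travel": [0, 0, -0.11], "turn": [0, 0, 0]},
    {"travel": [0, 0, -0.13], "turn": [0, 0, 0]},
  ],
)

```text
time: 17.65
position: [0.5576, -0.1224, 0.2591]
tool_rot: [0.105, 3.137, -0.0]
ft_force: [-0.4, -0.0, 0.3]
grip_width: 0.649
grip_force: 0.0
```

step_arm(
  commands=[
    {"travel": [0.03, 0.04, 0], "turn": [0, 0, 0]},
    {"travel": [0.05, 0.08, 0], "turn": [0, 0, 0]},
    {"travel": [0.08, 0.12, 0], "turn": [0, 0, 0]},
    {"travel": [0.08, 0.15, 0], "turn": [0, 0, 0]},
    {"travel": [0.08, 0.15, 0], "turn": [0, 0, 0]},
  ],
)

```text
time: 18.15
position: [0.4865, 0.0383, 0.2568]
tool_rot: [0.092, 3.14, 0.003]
ft_force: [0.4, -0.3, -0.5]
grip_width: 0.649
grip_force: 0.0
```

```bash
python3 - <<'E'
from h import *
goto([0,0,.127])
for i in range(3): look(f"l9_{i}")
p=[.5604,-.0702,-.0663]
im=cv2.imread("pics/l9_2.png"); x0,y0=440,345
C=crop(im,x0,y0,66,75,8); ref=crop(cv2.imread("pics/s_raw.png"),x0,y0,34,75,8)
cv2.imwrite("pics/fin.png",np.hstack([C,ref[:, :272-0]]) )
for tl in(-.04,-.028,0,.028,.12): print(tl,((proj("scene",beampt(p,-.213,0,tl))+.44-[x0,y0])*8).round(1))
E
```

```text
t 18.15 pos [0.4865 0.0383 0.2568] yaw_y 86.65 shift [ 0.4835 -0.067   0.1293] F [ 0.43 -0.34 -0.55] tilt [ 7.0e-04  2.2e-03 -1.0e+00]
score 0.532 dx,dy(4x) -24 16.48 tilt 0.12
score 0.581 dx,dy(4x) -17 18.07 tilt 0.12
score 0.611 dx,dy(4x) -13 18.25 tilt 0.12
-0.04 [202.4 284.7]
-0.028 [206.1 280.6]
0 [214.3 270.5]
0.028 [222.  259.7]
0.12 [243.6 219.3]
```

View pics/fin.png

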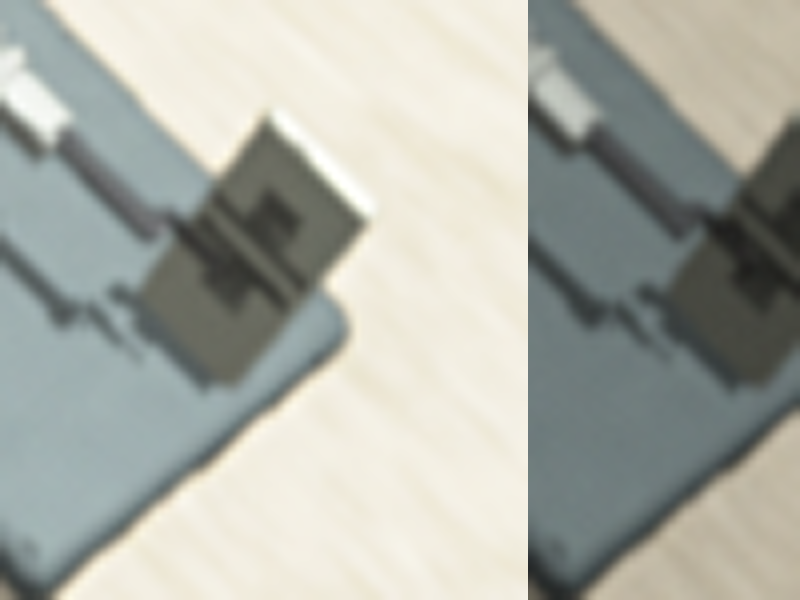

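The pointer on the plate looks close to mid scale, but the gripper hides the bottle. I'll clear it and measure by code.

step_arm(
  commands=[
    {"travel": [0, 0.04, 0], "turn": [0, 0, 0]},
    {"travel": [0, 0.08, 0], "turn": [0, 0, 0]},
    {"travel": [0, 0.12, 0], "turn": [0, 0, 0]},
    {"travel": [0, 0.16, 0], "turn": [0, 0, 0]},
    {"travel": [0, 0.2, 0], "turn": [0, 0, 0]},
  ],
)

```text
time: 18.8
position: [0.5017, 0.2321, 0.2565]
tool_rot: [0.11, 3.139, -0.001]
ft_force: [1.1, 0.2, 0.7]
grip_width: 0.65
grip_force: 0.0
```

step_arm(
  commands=[
    {"travel": [0, 0, 0], "turn": [0, 0, 0]},
    {"travel": [0, 0, 0], "turn": [0, 0, 0]},
    {"travel": [0, 0, 0], "turn": [0, 0, 0]},
  ],
)

```text
time: 19.1
position: [0.5015, 0.23, 0.2564]
tool_rot: [0.111, 3.14, -0.002]
ft_force: [-0.4, 0.5, 0.5]
grip_width: 0.651
grip_force: 0.0
```

```bash
python3 - <<'E'
from h import *
for i in range(3): look(f"m9_{i}")
p=[.5604,-.0702,-.0663]
# beam end (white tail + rod) template from the present picture: raw ROI, matched in older pictures
G=lambda f:cv2.resize(cv2.cvtColor(cv2.imread(f"pics/{f}.png"),cv2.COLOR_BGR2GRAY)[345:420,430:500],None,fx=8,fy=8,interpolation=cv2.INTER_CUBIC)
ref=G("m9_2"); T=ref[30:260,70:250]
for f in("m9_2","m9_0","l8_2","l7_2","s_raw"):
    r=cv2.matchTemplate(G(f),T,cv2.TM_CCOEFF_NORMED); _,v,_,l=cv2.minMaxLoc(r); print(f,round(v,3),(l[0]-70,l[1]-30))
e=lambda tl:proj("scene",beampt(p,-.16,0,tl))*8
for tl in(-.041,.041,.082,.12): print(tl,(e(tl)-e(0)).round(1))
E
```

```text
score 0.98 dx,dy(4x) 1 -10.09 tilt -0.017
score 0.98 dx,dy(4x) 1 -10.09 tilt -0.017
score 0.98 dx,dy(4x) 1 -10.08 tilt -0.017
m9_2 1.0 (0, 0)
m9_0 1.0 (0, 0)
l8_2 0.62 (161, 46)
l7_2 0.647 (161, 48)
s_raw 0.987 (1, -3)
-0.041 [-8.  11.6]
0.041 [  7.2 -12.6]
0.082 [ 13.5 -26.3]
0.12 [ 18.6 -39.9]
```

Measured resting tilts for successive notches are +0.063, +0.027 and −0.017 rad. These match the 0.041 step, and the pointer is now at rest inside ±0.028. The bottle is upright and the robot is clear, so I'm handing in.

```bash
python3 -c "
from h import *
look('end'); print(ctrl.close_job())"
```

```text
score 0.98 dx,dy(4x) 1 -10.08 tilt -0.016
the job is handed in; nothing more can be done
None
```

I handed the job in at about 19 s: the bottle stands upright on the pan, the poise is in about notch 9, and the pointer rests at roughly −0.017 rad (inside ±0.028, measured from the bottle's shift in the images), with the arm clear; no verdict came back.

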